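# Unlock and open the board clamp

### The arm

A 7-joint arm with a two-finger parallel gripper is mounted at the origin on a cart in front of the work surface, level with it; the furniture and walls round the work are solid. World frame = base frame: x ahead of the robot, y to its left, z up, the work surface at z = 0. Lengths are in mm, angles in rad, forces in N, time in s.
With the tool pointing down it reaches from about 400 to 875 mm from the base axis. Payload 4.4 kg.
Tool frame: the origin (TCP) lies midway between the tips of the shut fingers; the grasp point (between the pads) lies ctrl.tcp_to_grasp behind it (ctrl.tcp_to_grasp is the distance from the TCP to the grasp point, in mm); z points along the fingers, y is the line along which they close (so a half turn about z gives the same grasp; the last joint's range is limited). The gripper opens to 85 mm and grips with 20 to 120 N. Pads are 22 mm wide; open, the fingers measure 114 mm over their backs; the gripper's body (76 mm by 85 mm) begins 54 mm behind the grasp point. The pads swing forward as they close: fully open they stand 13 mm farther back than shut.
Start: joints at [1.047, 0.628, 0.038, 1.517, -0.027, 0.996, -0.02], TCP at [287.312, -583.069, 231.313] pointing down, gripper open.
Joint ranges: [-3.06, 3.06], [-0.37, 2.12], [-1.25, 1.32], [0.18, 2.47], [-1.1, 4.24], [0.23, 1.98], [-2.94, 2.94]. Speed limits (rad/s): [2.57, 2.57, 3.14, 3.14, 3.14, 3.14, 3.14].

### API

Orientations are given as [roll, pitch, yaw] about the fixed x, y, z axes, in that order (R = Rz(yaw) Ry(pitch) Rx(roll)).
In Python, from cell import ctrl, get_image, get_calibration, workorder, boxes_of, place_of gives the robot as it stands.
- The arm moves only by the tool play_rows, never from a script. Its argument "series" is a list that holds one entry, the list of rows, each a list of 7 numbers: the shift along the world's x, y, z in cm, then the turn, a rotation vector about the world's x, y, z in degrees, then the closure, from 0 (fully open) to 1 (shut). A call has 1 to 20 rows; each row shifts and turns the commanded pose from where the row before left it; what a row does not reach is not made up. A row lasts 1/8 s, in which the tool goes at most 62.5 mm and 10.7 degrees, less where a joint would pass 70% of its speed; a pose out of reach is approached as far as the arm can. A call with a gripper value outside its range is refused whole. The fingers move at their own pace and stop on an object; the grip force is fixed at half the most. Time passes only in rows, so rows that do not move let the fingers close. It gives the time, the measured TCP pose, the force, the opening and the grip force at its end, in the units of the state.
- ctrl.read_state(): the state, without advancing time (a new reading comes with each control period).
- get_image(name): name is "scene" or "top" or "wrist"; returns (picture, depth): 420x560x3 uint8, red, green, blue; 420x560 float32, mm along the optical axis (not along the pixel's ray), 0 where there is no reading.
- get_calibration(name): a dict with "K" (3x3 intrinsics, pixels), "k1" (the pictures are not rectified: a ray, as slopes to the right and down, at radius r is drawn at 1 + k1 r^2 times it, then the intrinsics apply), "R" (3x3) and "t" (3): a world point X has camera coordinates R X + t; the wrist camera has in their place "mount" (4x4, takes a point from camera to tool coordinates, whose origin is the TCP and whose axes are the flange's). Camera axes: x right, y down, z forward; pixel columns grow to the right and rows downward; lengths in mm; the calibration is good to about 2 mm. A picture is of the moment at which its call begins: read the wrist's pose just before it. get_calibration takes no time and is no camera call.
- workorder.finish_job(): hands the job in; it is judged then, once.
Trained networks look in the newest picture that a camera, given by its name, has taken for a name from the list of things; names that differ only in an ending like _2 or _b are one class to them, and where a whole thing is asked for, a point or a joint stands for the part that bears it (a point fixed in the world has none). Each returns a list of dicts, best first, with "p" (0 to 1); they miss things now and then, are a little off and sometimes report something else, mostly with a low value. They report only what shows in the picture. A call takes as long as a camera call.
- boxes_of(target, camera): "pixel" ([column, row] in pixels, amid what is visible of it).
- place_of(target, camera): "pixel" ([column, row] in pixels: a listed point, or the origin of a listed thing).
The state is a dict: "clock": time; "qpos": joint angles; "qd": joint speeds; "tau": joint torques, N m; "eef_pos": TCP position; "tool_rot": TCP orientation; "force": force on the tool from outside, world axes, zero at the start; "torque": the same for the moment, N m; "width": finger opening in mm; "gripper_force": force on a finger pad.
Only numpy, scipy, OpenCV 4.12 (cv2) and the standard library are available. Lean on these libraries where they do the work, as an engineer would, in place of code of your own. Each camera call takes 0.05 s, during which the arm holds its last target. There are 200 camera calls.

### The job

Release the small circuit board from the cam clamp: first slide the red safety catch fully back, away from the handle, then swing the black-knobbed handle fully open to its stop, a quarter turn. Do not knock the little clear jar standing by the clamp.

Things in the scene. Friction and masses are not known exactly. Their poses are not given: they have to be found in the camera images.
- catch_tab (a point): Middle of the upright tab of the red safety catch, at one end of an aluminium clamp base (180 x 250 x 22 mm, fixed; place and yaw vary). 74 mm above the bench; tab 12 mm thick along y, 32 mm wide along x, top 16 mm above the point, wider block from 26 mm below it. +y is its sliding direction, away from the handle; z up. The knob starts 70 mm off on the -y side; else nothing tall is near.
- catch (a joint): Travel of the red catch in m: about 0 locked (its fork grips the tip of the handle and blocks it), 0.030 fully back at its stop; the handle is free from about 0.020. Moves with about 2 N and stays where it is left.
- handle_knob (a point): Centre of the black upright round knob of the clamp handle, 80 mm above the bench, 24 mm in diameter, top 20 mm above the point, steel arm's upper face 32 mm below it. The axes turn with the handle: z up, y outwards along the arm: the upright pivot is 85 mm from this point along -y. The arm goes on 40 mm beyond the knob.
- handle (a joint): Handle angle in rad: 0 shut (arm points at the catch), 1.57 fully open at its stop; grows counter-clockwise seen from above: the knob swings towards the robot, then to the robot's right. About 2 N at the knob once the catch is off; stays where it is left.
- cap_jar: Small round clear jar with pale contents, 44 mm in diameter, 29 mm high, loose on the bench beyond the clamp; to be left alone. Origin: centre of its underside.

How it is judged (in metres and radians):
On the way, in this order (a step that is already met when the one before it is completed fails the run):
1. the catch is slid back while the handle is still shut (value of joint catch above 0.022 m and value of joint handle below 0.15 rad), for 0.1 s.
2. the handle is swung open (value of joint handle above 1.4 rad and value of joint catch above 0.022 m), for 0.2 s.
At the end, for the whole second after the job is handed in: The red catch is back (more than 22 of its 30 mm), the handle is open (more than 1.40 of its 1.57 rad) and at rest (all of step 2 and velocity of joint handle between -0.05 and 0.05 rad/s); the robot touches nothing.
It fails at once if the jar is knocked away (more than 20 mm) or tipped (distance of cap_jar from where it was at the start of the episode above 0.02 m or angle between cap_jar's own z axis and vertical above 0.35 rad).
It also fails if it takes over 48 s, if anything falls off the work surface, if the arm or the gripper's body presses on something with over 40 N, if the wrist force passes 120 N, or if a joint passes its speed limit or range.

## Working session

There is one attempt and no reset: what is moved stays moved. The work goes in short steps, Python scripts to look and compute and a tool call to move; the robot and the scene stay as the last step left them, time stands still between calls to the robot, and variables do not carry over. Pictures are saved under pics/ and viewed, at most 10 in all, crops included, and the job is handed in when it is done.

Besides the shell and the picture viewer there is one more tool, called after ">>>" by a JSON object that holds its "method" and its "body". play_rows: Moves the arm, as the interface text tells. Its arguments: {"type":"object","properties":{"series":{"type":"array"}},"required":["series"]}

```bash
mkdir -p pics; cat > h.py <<'E'
import numpy as np, cv2
from cell import ctrl, get_image, get_calibration, workorder, boxes_of, place_of
from scipy.spatial.transform import Rotation as Ro
def ray(name,px,st=None):
    c=get_calibration(name);K=np.array(c["K"]);k1=c["k1"]
    d=np.array([(px[0]-K[0,2])/K[0,0],(px[1]-K[1,2])/K[1,1]]);u=d.copy()
    for _ in range(20): u=d/(1+k1*(u@u))
    v=np.array([u[0],u[1],1.])
    if "R" in c:
        R=np.array(c["R"]);t=np.array(c["t"]);return -R.T@t,R.T@v
    M=np.array(c["mount"]);T=Ro.from_euler('xyz',st["tool_rot"]).as_matrix()
    return T@M[:3,3]+np.array(st["eef_pos"]),T@M[:3,:3]@v
def atz(o,v,z): return o+v*(z-o[2])/v[2]
def tri(o1,v1,o2,v2):
    A=np.stack([v1,-v2],1);s=np.linalg.lstsq(A,o2-o1,rcond=None)[0]
    a=o1+s[0]*v1;b=o2+s[1]*v2;return (a+b)/2,np.linalg.norm(a-b)
E
cat > a.py <<'E'
from h import *
print(ctrl.read_state()["tool_rot"],ctrl.tcp_to_grasp)
r={}
for n in("scene","top"):
    im,d=get_image(n);cv2.imwrite(f"pics/{n}0.png",im[:,:,::-1])
    for t in("catch_tab","handle_knob","cap_jar"):
        p=place_of(t,n);print(n,t,p[:2])
        if p:r[n,t]=ray(n,p[0]["pixel"])
        if p:
            z={"catch_tab":74,"handle_knob":80,"cap_jar":0}[t];print(atz(*r[n,t],z).round(1))
for t in("catch_tab","handle_knob","cap_jar"):
    if("scene",t)in r and("top",t)in r:print(t,tri(*r["scene",t],*r["top",t]))
E
python3 a.py
```

```text
[-3.13974997e+00  8.55940478e-05  4.57814312e-01] 18.700000000000003
scene catch_tab []
scene handle_knob [{'pixel': [274.8, 230.7], 'p': 0.69}]
[568.4  -2.7  80. ]
scene cap_jar [{'pixel': [202.6, 246.4], 'p': 0.77}]
[668.5 105.7   0. ]
top catch_tab [{'pixel': [229.7, 241.5], 'p': 0.96}]
[544.9  61.8  74. ]
top handle_knob [{'pixel': [261.9, 231.8], 'p': 0.83}]
[567.9 -10.1  80. ]
top cap_jar [{'pixel': [219.5, 194.8], 'p': 0.52}, {'pixel': [228.1, 244.4], 'p': 0.5}]
[665.7 100.6   0. ]
handle_knob (array([569.95648646,  -7.15090859,  76.33744513]), np.float64(6.591423022293184))
cap_jar (array([ 6.67218260e+02,  1.03247374e+02, -6.47612556e-01]), np.float64(5.652175785933388))
```

View pics/top0.png

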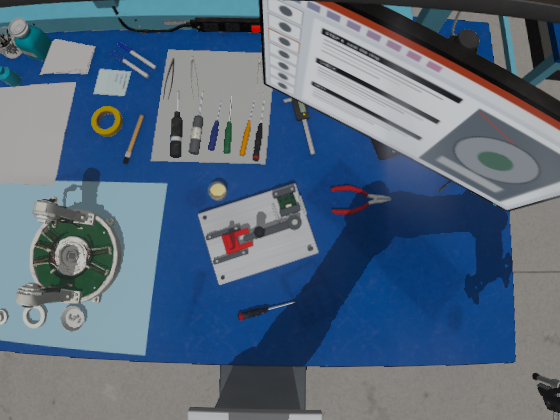

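View pics/scene0.png

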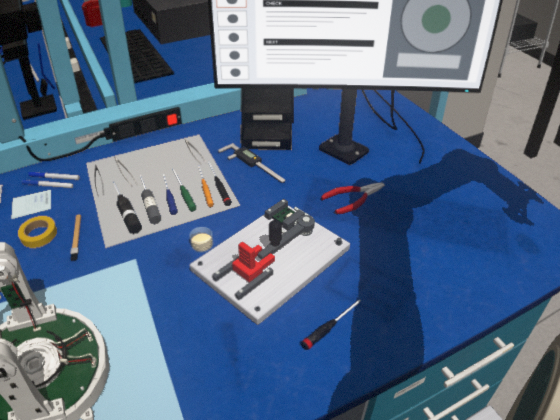

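The top view shows the red catch at about (236,241), the knob at (259,231), the pivot at (295,222) and the jar at (219,189), so the clamp is yawed by about 18°. I'll move above it and take a close look.

>>> {"method": "play_rows", "body": {"series": [[[1.6,3.8,0,0,0,-0.5,0.5],[1.6,3.8,0,0,0,-0.5,0.5],[1.6,3.8,0,0,0,-0.5,0.5],[1.6,3.8,0,0,0,-0.5,0.5],[1.6,3.8,0,0,0,-0.5,0.5],[1.6,3.8,0,0,0,-0.5,0.5],[1.6,3.8,0,0,0,-0.5,0.5],[1.6,3.8,0,0,0,-0.5,0.5],[1.6,3.8,0,0,0,-0.5,0.5],[1.6,3.8,0,0,0,-0.5,0.5],[1.6,3.8,0,0,0,-0.5,0.5],[1.6,3.8,0,0,0,-0.5,0.5],[1.6,3.8,0,0,0,-0.5,0.5],[1.6,3.8,0,0,0,-0.5,0.5],[1.6,3.8,0,0,0,-0.5,0.5],[1.6,3.8,0,0,0,-0.5,0.5],[0,0,0,0,0,0,0.5],[0,0,0,0,0,0,0.5]]]}}

```text
clock: 2.65
eef_pos: [542.9, 24.1, 231.2]
tool_rot: [3.141, 0.001, 0.318]
force: [0.6, -0.3, -0.0]
width: 42.8
gripper_force: 0.0
```

```bash
cat > b.py <<'E'
from h import *
import sys
s=ctrl.read_state();im,d=get_image("wrist");cv2.imwrite(f"pics/{sys.argv[1]}.png",im[:,:,::-1])
print(s["clock"],np.round(s["eef_pos"],1),np.round(s["tool_rot"],3),s["width"],np.round(s["qpos"],2),np.round(s["force"],1))
for t,z in(("catch_tab",74),("handle_knob",80),("cap_jar",0)):
    for p in place_of(t,"wrist")[:2]:
        o,v=ray("wrist",p["pixel"],s);u,w=map(int,p["pixel"])
        print(t,p,atz(o,v,z).round(1),"depthpt",(o+v*d[w,u]).round(1))
for n in("top","scene"):
    get_image(n)
    for t,z in(("catch_tab",74),("handle_knob",80)):
        for p in place_of(t,n)[:1]: print(n,t,p,atz(*ray(n,p["pixel"]),z).round(1))
E
python3 b.py w1
```

```text
2.65 [542.9  24.1 231.2] [3.141e+00 1.000e-03 3.180e-01] 42.75658290911259 [-0.12  0.48  0.03  1.82 -0.02  0.85 -1.33] [ 0.6 -0.3 -0. ]
catch_tab {'pixel': [237.2, 175.8], 'p': 0.66} [548.9  64.5  74. ] depthpt [552.1  63.4  91.1]
catch_tab {'pixel': [312.6, 181.5], 'p': 0.61} [566.3  -6.1  74. ] depthpt [569.8  -1.7 100.1]
handle_knob {'pixel': [312.1, 180.2], 'p': 0.56} [568.1  -4.2  80. ] depthpt [570.7  -0.9  99.7]
cap_jar {'pixel': [246.1, 41.0], 'p': 0.65} [678.  101.6   0. ] depthpt [675.3  99.5  14.2]
top handle_knob {'pixel': [258.5, 230.0], 'p': 0.62} [571.8  -2.4  80. ]
scene catch_tab {'pixel': [245.1, 253.4], 'p': 0.64} [546.   65.6  74. ]
scene handle_knob {'pixel': [277.3, 230.3], 'p': 0.74} [567.3  -7.2  80. ]
```

View pics/w1.png

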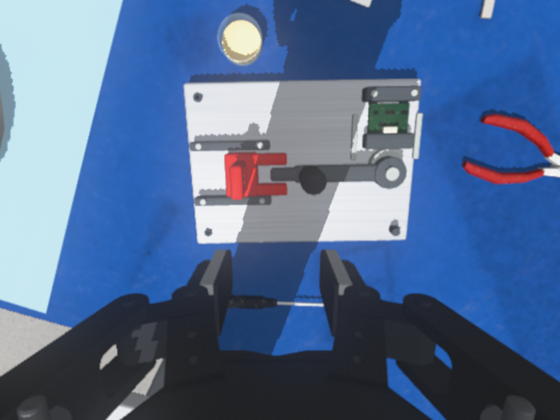

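The wrist view shows the red tab at (237,176), the knob at (312,180), the pivot at (390,174) and the jar at (240,40). Network positions and depths agree, with the tab top at about 91 mm and the knob top at about 100 mm. I'll straddle the tab and slide it.

>>> {"method": "play_rows", "body": {"series": [[[0.2,2.0,0,0,0,0,0.5],[0.2,2.0,0,0,0,0,0.5],[0,0,-2.1,0,0,0,0.5],[0,0,-2.1,0,0,0,0.5],[0,0,-2.1,0,0,0,0.5],[0,0,-2.1,0,0,0,0.5],[0,0,-2.1,0,0,0,0.5],[0,0,-2.1,0,0,0,0.5],[0,0,-2.1,0,0,0,0.5],[0,0,-2.1,0,0,0,0.5],[0,0,0,0,0,0,0.5],[-0.15,0.48,0,0,0,0,0.5],[-0.15,0.48,0,0,0,0,0.5],[-0.15,0.48,0,0,0,0,0.5],[-0.15,0.48,0,0,0,0,0.5],[-0.15,0.48,0,0,0,0,0.5],[-0.15,0.48,0,0,0,0,0.5],[-0.15,0.48,0,0,0,0,0.5],[-0.15,0.48,0,0,0,0,0.5],[0,0,0,0,0,0,0.5]]]}}

```text
clock: 5.65
eef_pos: [534.8, 104.3, 63.2]
tool_rot: [-3.141, 0.0, 0.319]
force: [0.8, -0.9, -0.3]
width: 42.7
gripper_force: 0.0
```

>>> {"method": "play_rows", "body": {"series": [[[-0.06,0.19,0,0,0,0,0.5],[-0.06,0.19,0,0,0,0,0.5],[-0.06,0.19,0,0,0,0,0.5],[0,0,0,0,0,0,0.5]]]}}

```text
clock: 6.15
eef_pos: [534.1, 106.8, 63.2]
tool_rot: [3.139, 0.0, 0.317]
force: [2.0, -6.5, -1.2]
width: 42.5
gripper_force: 3.1
```

```bash
python3 b.py w2
```

```text
6.15 [534.1 106.8  63.2] [3.139 0.    0.317] 42.543420092660234 [-0.27  0.73  0.03  1.95 -0.03  0.47 -1.47] [ 2.  -6.5 -1.2]
catch_tab {'pixel': [306.8, 278.2], 'p': 0.67} [536.2  92.   74. ] depthpt [543.8  96.4  90.5]
handle_knob {'pixel': [537.1, 283.5], 'p': 0.66} [568.4  -6.   80. ] depthpt [571.3   7.3  92.7]
cap_jar {'pixel': [354.9, 6.6], 'p': 0.96} [674.2 103.8   0. ] depthpt [669.2 105.3  13.3]
top catch_tab {'pixel': [218.0, 243.8], 'p': 0.66} [539.1  87.9  74. ]
top handle_knob {'pixel': [259.8, 232.8], 'p': 0.81} [565.5  -5.5  80. ]
scene catch_tab {'pixel': [236.1, 261.6], 'p': 0.62} [535.1  87.1  74. ]
scene handle_knob {'pixel': [278.2, 231.8], 'p': 0.97} [563.1  -6.8  80. ]
```

View pics/w2.png

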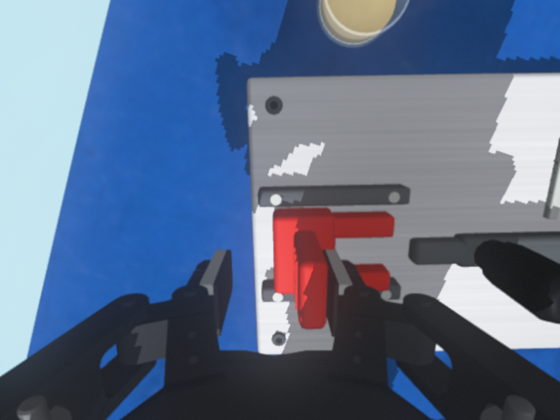

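The tab at (312,280) is against the right pad, the fork is clear of the arm tip at (415,250), and the force rose at the stop, so the catch is fully back. Next I'll back off, lift, and turn 90° over the knob.

>>> {"method": "play_rows", "body": {"series": [[[0.15,-0.5,0,0,0,0,0.5],[0.15,-0.5,0,0,0,0,0.5],[0,0,1.75,0,0,0,0.5],[0,0,1.75,0,0,0,0.5],[0,0,1.75,0,0,0,0.5],[0,0,1.75,0,0,0,0.5],[0.31,-1.03,0,0,0,9,0.5],[0.31,-1.03,0,0,0,9,0.5],[0.31,-1.03,0,0,0,9,0.5],[0.31,-1.03,0,0,0,9,0.5],[0.31,-1.03,0,0,0,9,0.5],[0.31,-1.03,0,0,0,9,0.5],[0.31,-1.03,0,0,0,9,0.5],[0.31,-1.03,0,0,0,9,0.5],[0.31,-1.03,0,0,0,9,0.5],[0.31,-1.03,0,0,0,9,0.5],[0,0,0,0,0,0,0.5],[0,0,0,0,0,0,0.5]]]}}

```text
clock: 8.9
eef_pos: [567.5, -3.4, 134.0]
tool_rot: [3.141, 0.0, 1.887]
force: [0.4, -0.4, 0.0]
width: 42.5
gripper_force: 0.0
```

```bash
python3 b.py w3
```

```text
8.9 [567.5  -3.4 134. ] [3.141 0.    1.887] 42.45198690495607 [ 0.24  0.67 -0.44  1.84  0.41  0.72 -0.11] [ 0.4 -0.4  0. ]
catch_tab {'pixel': [273.9, 67.6], 'p': 0.62} [534.9  90.6  74. ] depthpt [535.8  88.   91.1]
handle_knob {'pixel': [278.8, 233.1], 'p': 0.79} [569.6  -5.5  80. ] depthpt [567.2   1.1  99.7]
cap_jar {'pixel': [434.5, 119.4], 'p': 0.66} [672.8 105.8   0. ] depthpt [666.5 103.5  13.7]
top catch_tab {'pixel': [216.6, 246.8], 'p': 0.66} [532.3  90.8  74. ]
scene catch_tab {'pixel': [234.1, 260.7], 'p': 0.69} [538.6  89.3  74. ]
scene handle_knob {'pixel': [278.1, 229.3], 'p': 0.56} [569.   -9.6  80. ]
```

View pics/w3.png

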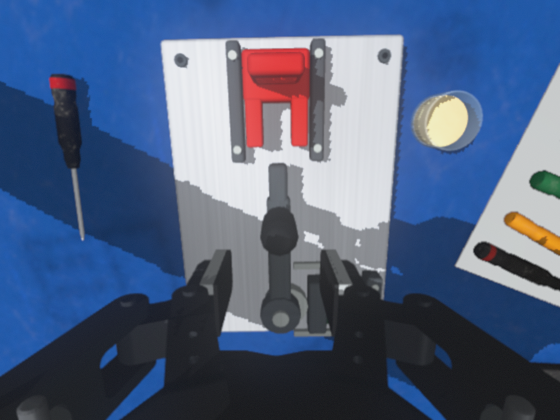

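Knob at (278,232) is centred between the fingers and the catch is back. I'll work out the arc increments.

```bash
python3 -c "
import numpy as np
a=np.radians(107.7+8*np.arange(13));p=8.5*np.c_[np.cos(a),np.sin(a)]
print(np.diff(p,axis=0).round(2).tolist(),p[-1]-p[0])"
```

```text
[[-1.1, -0.44], [-1.03, -0.59], [-0.94, -0.73], [-0.83, -0.85], [-0.7, -0.96], [-0.56, -1.04], [-0.41, -1.11], [-0.25, -1.16], [-0.09, -1.18], [0.08, -1.18], [0.24, -1.16], [0.4, -1.12]] [ -5.19885103 -11.51417869]
```

>>> {"method": "play_rows", "body": {"series": [[[0,-0.1,-1.75,0,0,0,0.5],[0,0,-1.75,0,0,0,0.5],[0,0,-1.75,0,0,0,0.5],[0,0,-1.75,0,0,0,0.5],[0,0,0,0,0,0,0.5]]]}}

```text
clock: 10.02
eef_pos: [566.2, -4.9, 61.4]
tool_rot: [-3.138, -0.001, 1.889]
force: [0.8, 0.8, 1.1]
width: 42.3
gripper_force: 0.0
```

>>> {"method": "play_rows", "body": {"series": [[[-0.55,-0.22,0.2,0,0,4,0.5],[-0.55,-0.22,0,0,0,4,0.5],[-0.52,-0.29,0,0,0,4,0.5],[-0.51,-0.3,0,0,0,4,0.5],[-0.47,-0.36,0,0,0,4,0.5],[-0.47,-0.37,0,0,0,4,0.5],[-0.42,-0.42,0,0,0,4,0.5],[-0.41,-0.43,0,0,0,4,0.5],[-0.35,-0.48,0,0,0,4,0.5],[-0.35,-0.48,0,0,0,4,0.5],[-0.28,-0.52,0,0,0,4,0.5],[-0.28,-0.52,0,0,0,4,0.5],[0,0,0,0,0,0,0.5]]]}}

```text
clock: 11.65
eef_pos: [516.4, -51.4, 65.8]
tool_rot: [3.141, 0.001, 2.725]
force: [1.0, 0.0, 0.3]
width: 43.0
gripper_force: 0.0
```

>>> {"method": "play_rows", "body": {"series": [[[-0.21,-0.55,-0.1,0,0,4,0.5],[-0.2,-0.56,0,0,0,4,0.5],[-0.13,-0.58,0,0,0,4,0.5],[-0.12,-0.58,0,0,0,4,0.5],[-0.05,-0.59,0,0,0,4,0.5],[-0.04,-0.59,0,0,0,4,0.5],[0.04,-0.59,0,0,0,4,0.5],[0.04,-0.59,0,0,0,4,0.5],[0.12,-0.58,0,0,0,4,0.5],[0.12,-0.58,0,0,0,4,0.5],[0,0,0,0,0,0,0.5]]]}}

```text
clock: 13.02
eef_pos: [511.7, -109.2, 64.4]
tool_rot: [-3.142, -0.0, -2.861]
force: [-0.1, -0.3, 0.6]
width: 42.5
gripper_force: 0.0
```

```bash
python3 b.py w4
```

```text
13.025 [ 511.7 -109.2   64.4] [-3.142 -0.    -2.861] 42.50358543399267 [ 0.64  0.83 -0.76  1.99  0.91  0.7   1.15] [-0.1 -0.3  0.6]
handle_knob {'pixel': [296.6, 293.6], 'p': 0.55} [515.  -98.6  80. ] depthpt [ 505.3 -102.8   98.1]
top catch_tab {'pixel': [216.3, 247.0], 'p': 0.74} [531.9  91.4  74. ]
scene catch_tab {'pixel': [236.9, 261.2], 'p': 0.86} [535.4  85.5  74. ]
```

View pics/w4.png

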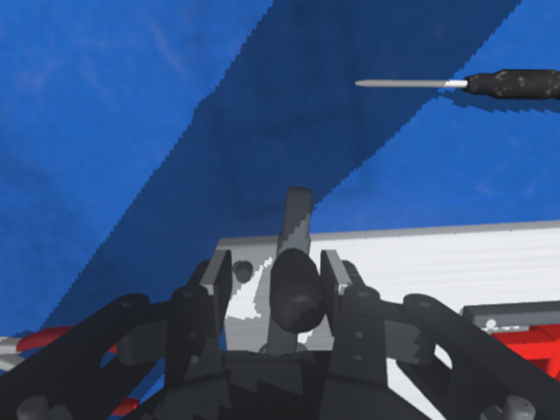

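The knob at (297,290) rests on the trailing finger, and the handle is a few degrees short of its stop. I'll push on gently.

>>> {"method": "play_rows", "body": {"series": [[[0.1,-0.29,0,0,0,2,0.5],[0.1,-0.29,0,0,0,2,0.5],[0.1,-0.29,0,0,0,2,0.5],[0.12,-0.28,0,0,0,2,0.5],[0,0,0,0,0,0,0.5]]]}}

```text
clock: 14.15
eef_pos: [515.9, -121.1, 64.2]
tool_rot: [-3.141, -0.0, -2.719]
force: [-0.0, 0.6, -0.7]
width: 42.8
gripper_force: 0.0
```

>>> {"method": "play_rows", "body": {"series": [[[0.1,-0.2,0,0,0,1,0.5],[0.1,-0.2,0,0,0,1,0.5],[0,0,0,0,0,0,0.5]]]}}

```text
clock: 14.52
eef_pos: [517.0, -122.4, 64.1]
tool_rot: [3.138, 0.0, -2.682]
force: [-2.8, 5.4, 0.5]
width: 42.3
gripper_force: 2.9
```

Stop reached: the force rose to about 6 N. I'll back off to centre the fingers, then lift.

>>> {"method": "play_rows", "body": {"series": [[[-0.25,0.5,0,0,0,0,0.5],[-0.25,0.5,0,0,0,0,0.5],[0,0,0,0,0,0,0.5],[0,0,2,0,0,0,0.5],[0,0,2,0,0,0,0.5],[0,0,2,0,0,0,0.5],[0,0,2,0,0,0,0.5],[0,0,2,0,0,0,0.5],[0,0,2,0,0,0,0.5],[0,0,0,0,0,0,0.5],[0,0,0,0,0,0,0.5]]]}}

```text
clock: 15.9
eef_pos: [512.4, -114.7, 183.9]
tool_rot: [3.141, -0.001, -2.684]
force: [0.4, 0.2, -0.1]
width: 42.6
gripper_force: 0.0
```

```bash
python3 b.py w5
```

```text
15.9 [ 512.4 -114.7  183.9] [ 3.141e+00 -1.000e-03 -2.684e+00] 42.56890483844363 [ 0.78  0.69 -0.97  1.9   0.71  0.94  1.49] [ 0.4  0.2 -0.1]
catch_tab {'pixel': [464.7, 322.5], 'p': 0.78} [532.6  91.   74. ] depthpt [477.1 -71.1 248.1]
handle_knob {'pixel': [274.9, 219.1], 'p': 0.86} [ 518.8 -112.3   80. ] depthpt [ 513.4 -114.9  100.1]
cap_jar {'pixel': [375.1, 375.5], 'p': 0.44} [669.7 102.8   0. ] depthpt [ 487.7 -104.   273.3]
top catch_tab {'pixel': [217.5, 245.4], 'p': 0.74} [535.5  88.9  74. ]
scene catch_tab {'pixel': [236.7, 260.5], 'p': 0.61} [537.   85.2  74. ]
scene handle_knob {'pixel': [342.5, 228.0], 'p': 0.9} [ 519.6 -114.8   80. ]
```

View pics/w5.png

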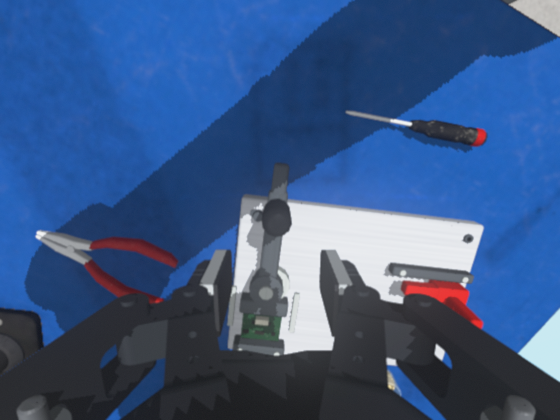

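The arm, from pivot (266,293) through the knob (277,217), stands at right angles to the base edge. The catch is back and the gripper is clear.

```bash
python3 -c "from cell import workorder;print(workorder.finish_job())"
```

```text
the job is handed in; nothing more can be done
None
```

The catch is slid back to its stop and the handle is swung a quarter turn open to its stop. The jar shows no sign of having moved, the gripper is clear of everything, and the job was handed in at about 16 s; the judge returned no verdict.

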